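# Put the entry-ledge things back in their own trays

### The arm

A 6-joint arm with a two-finger parallel gripper is mounted at the origin on the work surface. World frame = base frame: x ahead of the robot, y to its left, z up, the work surface at z = 0. Lengths are in m, angles in degrees, forces in N, time in s.
With the tool pointing down it reaches from about 0.3 to 0.75 m from the base axis. Payload 8.5 kg.
Tool frame: the origin (TCP) lies on the centre line of the jaws, within the pads' length; the fingertips stand 19 mm ahead of it and the grasp point (between the pads) is the TCP (env.tcp_to_tips is the z of the fingertips in the tool frame, in m); z points along the fingers, y is the line along which they close (so a half turn about z gives the same grasp; the last joint's range is limited). The gripper opens to 85 mm and grips with 20 to 120 N. Pads are 22 mm wide; open, the fingers measure 114 mm over their backs; the gripper's body (76 mm by 85 mm) begins 54 mm behind the grasp point. The pads swing forward as they close: fully open they stand 13 mm farther back than shut.
Start: joints at [62.149, 21.807, 74.336, -0, 83.858, -12.336], TCP at [0.147, 0.53, 0.25] pointing down, gripper open.
Joint ranges: [-178.18, 178.18], [-50.72, 133.34], [12.68, 142.11], [-81.47, 261.47], [9.98, 163.14], [-165.26, 165.26]. Speed limits (degrees/s): [136.94, 136.94, 180, 180, 180, 180].

### API

Orientations are given as a 3x3 rotation matrix whose columns are the frame's x, y, z axes.
In Python, from rig import env gives the robot as it stands.
- The arm moves only by the tool servo_tool, never from a script. Its argument "steps" is a list of rows, each an object of numbers: "tx", "ty", "tz": the shift along the world's x, y, z in cm; "yaw": the turn about the world's z in degrees; "claw": the finger opening in cm, from 0 to 8.54. In form: [{"tx": .., "ty": .., "tz": .., "yaw": .., "claw": ..}, ...]. A call has 1 to 20 rows; each row shifts and turns the commanded pose from where the row before left it; what a row does not reach is not made up. A row lasts 1/10 s, in which the tool goes at most 50 mm and 8.59 degrees, less where a joint would pass 70% of its speed; a pose out of reach is approached as far as the arm can. A call with a gripper value outside its range is refused whole. The fingers move at their own pace and stop on an object; "newtons" is the grip in N (left out, the last holds). Time passes only in rows, so rows that do not move let the fingers close. It gives the time, the measured TCP pose, the force, the opening and the grip force at its end, in the units of the state.
- env.observe(): the state, without advancing time (a new reading comes with each control period).
- env.get_image(name): name is "scene" or "top" or "wrist"; returns (picture, depth): 420x560x3 uint8, red, green, blue; 420x560 float32, m along the optical axis (not along the pixel's ray), 0 where there is no reading.
- env.camera_model(name): a dict with "fovy" (degrees; the focal length in pixels is half the picture's height over the tangent of half this angle, whatever the lens; pixels are square), "cx", "cy" (the principal point, pixels), "T" (4x4, takes a point from camera to world coordinates). Camera axes: x right, y down, z forward; pixel columns grow to the right and rows downward; lengths in m; the calibration is good to about 2 mm. A picture is of the moment at which its call begins: read the wrist's pose just before it. camera_model takes no time and is no camera call; for the wrist camera it gives the pose at the moment of the call.
- env.close_job(): hands the job in; it is judged then, once.
The state is a dict: "time_s": time; "q": joint angles; "qvel": joint speeds; "joint_efforts": joint torques, N m; "position": TCP position; "tool_rot": TCP orientation; "ft_force": force on the tool from outside, world axes, zero at the start; "wrist_torque": the same for the moment, N m; "grip_width": finger opening in m; "gripper_force": force on a finger pad.
Only numpy, scipy, OpenCV 4.12 (cv2) and the standard library are available. Lean on these libraries where they do the work, as an engineer would, in place of code of your own. Each camera call takes 0.05 s, during which the arm holds its last target. There are 200 camera calls.

### The job

The things on the entry ledge have got mixed up between the trays. Put each one back in its own tray, lying flat, right side up, in the middle and straight along the tray's length: the remote in the red lacquer tray, the bottle opener in the green tray, the coin tin in the blue tray and the car-key fob in the walnut tray; put a thing down in a free spot for a while where another stands in its way. Leave the glass bead dish alone.

Things in the scene. Friction and masses are not known exactly. Their poses are not given: they have to be found in the camera images.
- remote: black plastic air-conditioner remote, 40 mm wide (x) x 140 mm long (y) x 18 mm thick, grey-green display at its +y end and buttons on top. Origin: centre of its underside; y is its long axis, z up. 120 g nominal. At the start it lies wrongly in the green tray.
- opener: chrome bottle opener lying flat, 122 mm long (y), 14 mm thick: bar handle 26 mm wide (x), y -62 to +18 mm, and a 38 mm wide open head, y +18 to +60 mm. Origin: underside, at about the middle of its length, on the handle (grip here); y is its long axis, z up. 130 g nominal. At the start it lies in the red or the blue tray.
- coin_tin: round brass-coloured coin tin with a closed lid, 54 mm in diameter, 26 mm high, square-holed coin badge on the lid. Origin: centre of its underside, z up. 220 g nominal. At the start it stands in the blue tray (already its own) or in the red tray (wrong).
- key_fob: white car-key fob with three buttons and a small steel ring at its +y end; body 36 mm wide (x) x 68 mm long (y) x 15 mm thick (the ring reaches to y = +50 mm). Origin: centre of the body's underside; y is its long axis, z up. 60 g nominal. At the start it lies on the bare ledge.
- red_tray: red lacquer tray with two thin gold lines, home of the remote. 120 mm (x) x 170 mm (y), 11 mm high; floor 3 mm thick (inner floor 3 mm above the ledge), inside 110 x 160 mm, rim walls 5 mm wide standing 8 mm above the inner floor. Fixed, stays put. Origin: centre of its underside; y is its long axis, z up.
- green_tray: pale celadon-green ceramic tray, home of the bottle opener. 120 mm (x) x 170 mm (y), 11 mm high; floor 3 mm thick (inner floor 3 mm above the ledge), inside 110 x 160 mm, rim walls 5 mm wide standing 8 mm above the inner floor. Fixed, stays put. Origin: centre of its underside; y is its long axis, z up.
- blue_tray: blue silicone coin tray with ribbed floor, home of the coin tin. 120 mm (x) x 170 mm (y), 11 mm high; floor 3 mm thick (inner floor 3 mm above the ledge), inside 110 x 160 mm, rim walls 5 mm wide standing 8 mm above the inner floor. Fixed, stays put. Origin: centre of its underside; y is its long axis, z up.
- walnut_tray: dark walnut tray, home of the key fob, empty at the start. 120 mm (x) x 170 mm (y), 11 mm high; floor 3 mm thick (inner floor 3 mm above the ledge), inside 110 x 160 mm, rim walls 5 mm wide standing 8 mm above the inner floor. Fixed, stays put. Origin: centre of its underside; y is its long axis, z up.
- bead_dish: round clear glass dish with coloured beads, 96 mm in diameter at the rim, 32 mm high, standing loose on the ledge among the trays; to be left alone. Origin: centre of its underside, z up.
Not all that is in view belongs to the job. Leave any pink look-alike of the coin_tin alone.

How it is judged (in metres and radians):
At the end, for the whole second after the job is handed in: Each thing in its own tray: within 15 mm of its centre, flat on its floor (origin under 8 mm above the tray's underside), right side up within 0.15 rad; remote, opener, fob along the tray within 0.26 rad, either way round; all released, at rest; bead dish within 20 mm of its start (horizontal distance between remote and red_tray below 0.015 m and z of remote in the frame of red_tray below 0.008 m and angle between each of remote, opener, coin_tin, key_fob's own z axis and vertical below 0.15 rad and linear speed of each of remote, opener, coin_tin, key_fob below 0.02 m/s and angular speed of each of remote, opener, coin_tin, key_fob below 0.2 rad/s and angle between the y axis of remote and the y axis of red_tray, either way round below 0.26 rad and horizontal distance between opener and green_tray below 0.015 m and z of opener in the frame of green_tray below 0.008 m and angle between the y axis of opener and the y axis of green_tray, either way round below 0.26 rad and horizontal distance between coin_tin and blue_tray below 0.015 m and z of coin_tin in the frame of blue_tray below 0.008 m and horizontal distance between key_fob and walnut_tray below 0.015 m and z of key_fob in the frame of walnut_tray below 0.008 m and angle between the y axis of key_fob and the y axis of walnut_tray, either way round below 0.26 rad and distance of bead_dish from where it was at the start of the episode below 0.02 m); the robot touches nothing.
It fails at once if the glass bead dish is pushed more than 20 mm from its place or tipped by more than 0.3 rad (distance of bead_dish from where it was at the start of the episode above 0.02 m or angle between bead_dish's own z axis and vertical above 0.3 rad).
It also fails if it takes over 109 s, if anything falls off the work surface, if the arm or the gripper's body presses on something with over 40 N, if the wrist force passes 120 N, or if a joint passes its speed limit or range.

## Working session

There is one attempt and no reset: what is moved stays moved. The work goes in short steps, Python scripts to look and compute and a tool call to move; the robot and the scene stay as the last step left them, time stands still between calls to the robot, and variables do not carry over. Pictures are saved under pics/ and viewed, at most 14 in all, crops included, and the job is handed in when it is done.

Besides the shell and the picture viewer there is one more tool, called after ">>>" as name([rows], argument=value, ...), one row to a line, values as JSON. servo_tool: Moves the arm, as the interface text tells. Its arguments: {"type":"object","properties":{"steps":{"type":"array"},"newtons":{"type":"number"}},"required":["steps"]}

```bash
ls; mkdir -p pics; cat > h.py <<'E'
import numpy as np, cv2
from rig import env
def shot(name,fn):
    m=env.camera_model(name); im,d=env.get_image(name)
    cv2.imwrite('pics/'+fn+'.png',im[:,:,::-1]); np.savez('pics/'+fn+'.npz',im=im,d=d,T=m['T'],f=210/np.tan(np.radians(m['fovy']/2)),c=[m['cx'],m['cy']])
    return im,d,m
def load(fn): return np.load('pics/'+fn+'.npz')
def ray(L,u,v):
    r=np.array([(u-L['c'][0])/L['f'],(v-L['c'][1])/L['f'],1.]); return L['T'][:3,3],L['T'][:3,:3]@r
def onz(L,u,v,z):
    o,r=ray(L,u,v); return o+r*(z-o[2])/r[2]
def dep(L,u,v):
    o,r=ray(L,u,v); w=L['d'][int(v)-1:int(v)+2,int(u)-1:int(u)+2]; return o+r*np.median(w)
def tri(A,a,B,b):
    o1,r1=ray(A,*a);o2,r2=ray(B,*b); M=np.stack([r1,-r2],1); s=np.linalg.lstsq(M,o2-o1,rcond=None)[0]
    p,q=o1+s[0]*r1,o2+s[1]*r2; return (p+q)/2,np.linalg.norm(p-q)
E
python3 - <<'E'
from h import *
for n in['top','scene']:
    im,d,m=shot(n,n+'0'); print(n,m['fovy'],m['cx'],m['cy'],np.round(m['T'],3).tolist())
    cv2.imwrite('pics/%s0b.png'%n,cv2.resize(im[:,:,::-1],(800,600)))
o=env.observe();print(o['position'],o['tool_rot'],o['time_s'],env.tcp_to_tips)
E
```

```text
pics
top 56.739269089192426 283.4190872908843 207.4013751017517 [[0.004, -0.991, 0.131, 0.47], [-1.0, -0.006, -0.014, 0.034], [0.015, -0.131, -0.991, 1.01], [0.0, 0.0, 0.0, 1.0]]
scene 57.73545404384388 282.32164325979016 209.37095974164248 [[-0.491, 0.583, -0.647, 1.186], [0.871, 0.315, -0.377, 0.369], [-0.016, -0.749, -0.663, 0.625], [0.0, 0.0, 0.0, 1.0]]
[0.14702102 0.52973809 0.24978364] [[-9.63559973e-01  2.67491746e-01 -5.87266259e-04]
 [ 2.67492270e-01  9.63559304e-01 -1.16351163e-03]
 [ 2.54636109e-04 -1.27820242e-03 -9.99999151e-01]] 0.1 0.019
```

View pics/top0b.png

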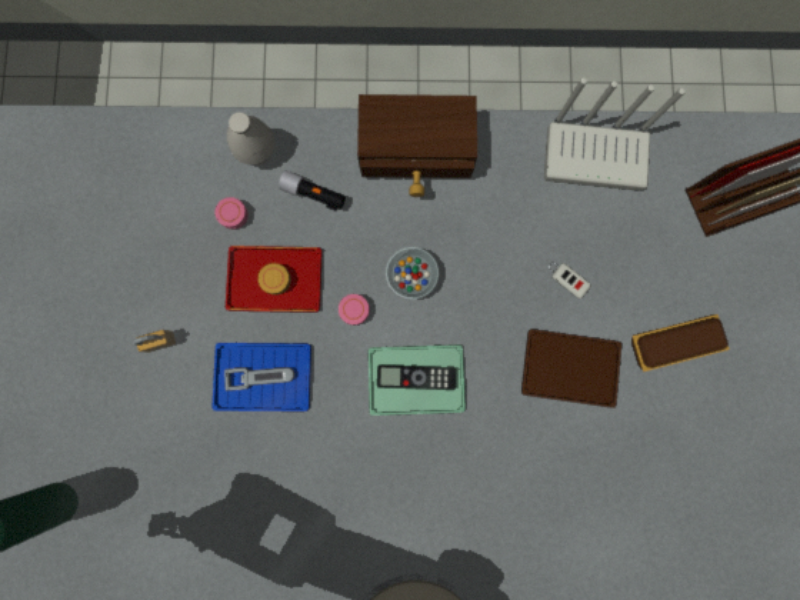

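View pics/scene0b.png

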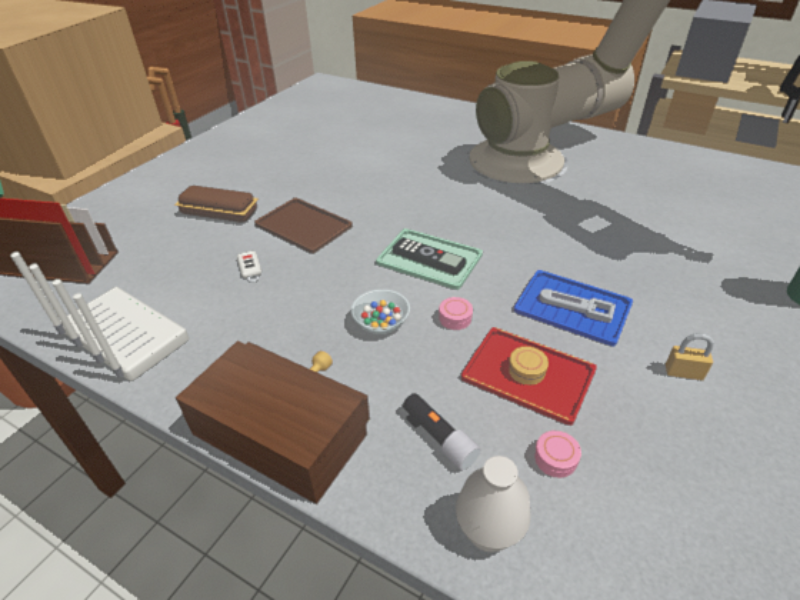

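Top view (800x600): the tin is in the red tray (274,278), the opener in blue (258,377, head to the left), the remote in green (417,377), and the fob on the ledge (571,280). The walnut tray is at (572,368), the bead dish at (412,273), and there are pink look-alikes at (231,212) and (353,309). This is a three-way cycle, so the tin has to be parked first.

```bash
python3 - <<'E'
from h import *
T=load('top0');S=load('scene0')
P={'tin':((274,278),(529,359)),'remote':((417,377),(429,255)),'fob':((572,280),(249,264)),'opener':((266,377),(572,302)),'redrimC':((228,247),(567,417)),'greenrimC':((464,346),(377,262)),'wal':((523,396),(297,199)),'bead':((412,273),(381,309))}
for k,(a,b) in P.items():
    a=np.array(a)*.7;b=np.array(b)*.7
    p,e=tri(T,a,S,b); print(k,'tri',np.round(p,3),'gap %.4f'%e,'depT',np.round(dep(T,*a),3),'depS',np.round(dep(S,*b),3))
hsv=cv2.cvtColor(T['im'],cv2.COLOR_RGB2HSV)
C={'red':((228,247),(322,249),(321,311),(227,310)),'blue':((217,344),(312,345),(310,410),(213,410)),'green':((369,348),(464,346),(465,412),(371,414)),'walnut':((528,331),(621,340),(617,404),(523,396))}
R={'red':lambda h:((h[...,0]<6)|(h[...,0]>174))&(h[...,1]>180),'blue':lambda h:(abs(h[...,0].astype(int)-112)<10)&(h[...,1]>150),'green':lambda h:(abs(h[...,0].astype(int)-70)<15)&(h[...,1]>50),'walnut':lambda h:(h[...,2]<75)&(h[...,1]>90)}
for k,c in C.items():
    c=np.array(c)*.7; m=np.zeros(T['d'].shape,bool); x0,y0=(c.min(0)-6).astype(int);x1,y1=(c.max(0)+6).astype(int)
    m[y0:y1,x0:x1]=R[k](hsv[y0:y1,x0:x1]); v,u=np.nonzero(cv2.morphologyEx(m.astype(np.uint8),cv2.MORPH_OPEN,np.ones((3,3))))
    W=np.array([onz(T,a,b,.009)[:2] for a,b in zip(u,v)])
    r=cv2.minAreaRect((W*1000).astype(np.float32)); print(k,np.round(r[0],1),np.round(r[1],1),round(r[2],1))
# enlarged crop of blue/green/red area
print(hsv[int(.7*368),int(.7*572)])
cv2.imwrite('pics/crop1.png',cv2.resize(T['im'][150:300,135:345,::-1],(798,570),interpolation=cv2.INTER_CUBIC))
E
```

```text
tin tri [0.631 0.255 0.028] gap 0.0035 depT [0.631 0.253 0.029] depS [0.632 0.257 0.029]
remote tri [ 0.457 -0.001  0.012] gap 0.0048 depT [ 0.458 -0.002  0.021] depS [0.466 0.007 0.02 ]
fob tri [ 0.634 -0.286  0.007] gap 0.0042 depT [ 0.634 -0.285  0.015] depS [ 0.639 -0.277  0.013]
opener tri [0.455 0.269 0.007] gap 0.0070 depT [0.457 0.264 0.017] depS [0.463 0.274 0.015]
redrimC tri [0.692 0.338 0.014] gap 0.0075 depT [ 0.694  0.347 -0.003] depS [0.684 0.334 0.002]
greenrimC tri [ 0.511 -0.084  0.002] gap 0.0091 depT [ 0.514 -0.089 -0.002] depS [ 0.512 -0.078  0.004]
wal tri [ 0.46  -0.224  0.068] gap 0.1102 depT [ 0.425 -0.194 -0.   ] depS [ 0.41  -0.343  0.01 ]
bead tri [0.642 0.008 0.028] gap 0.0029 depT [0.644 0.007 0.018] depS [0.638 0.008 0.024]
red [635.2 258.6] [167.7 111.9] 89.2
blue [458.  273.8] [118.2 170.7] 0.2
green [453.7  -1. ] [120.  169.8] 1.6
walnut [ 476.1 -279.8] [168.8 117. ] 82.4
[ 12 187  60]
```

View pics/crop1.png

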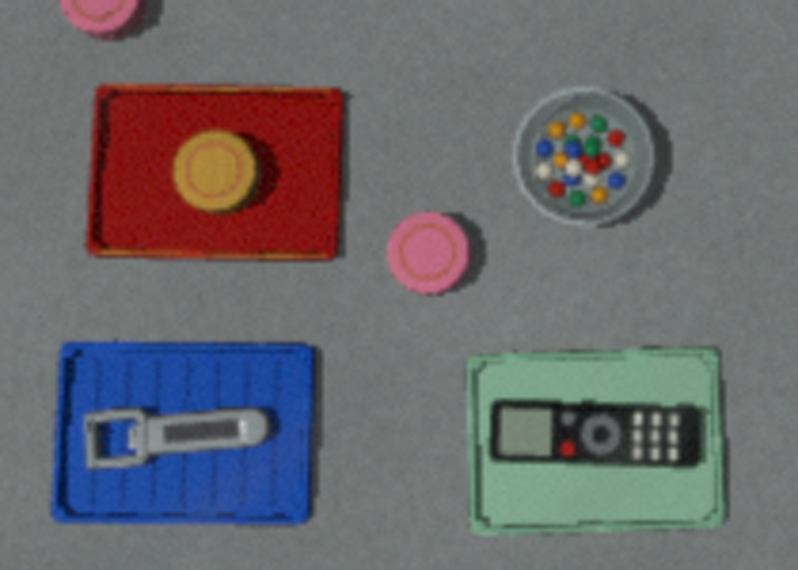

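>>> servo_tool([
  {"tx": 4, "ty": -2.3, "tz": 0, "yaw": -6.2, "claw": 7.5},
  {"tx": 4, "ty": -2.3, "tz": 0, "yaw": -6.2, "claw": 7.5},
  {"tx": 4, "ty": -2.3, "tz": 0, "yaw": -6.2, "claw": 7.5},
  {"tx": 4, "ty": -2.3, "tz": 0, "yaw": -6.2, "claw": 7.5},
  {"tx": 4, "ty": -2.3, "tz": 0, "yaw": -6.2, "claw": 7.5},
  {"tx": 4, "ty": -2.3, "tz": 0, "yaw": -6.2, "claw": 7.5},
  {"tx": 4, "ty": -2.3, "tz": 0, "yaw": -6.2, "claw": 7.5},
  {"tx": 4, "ty": -2.3, "tz": 0, "yaw": -6.2, "claw": 7.5},
  {"tx": 4, "ty": -2.3, "tz": 0, "yaw": -6.2, "claw": 7.5},
  {"tx": 4, "ty": -2.3, "tz": 0, "yaw": -6.2, "claw": 7.5},
  {"tx": 4, "ty": -2.3, "tz": 0, "yaw": -6.2, "claw": 7.5},
  {"tx": 4, "ty": -2.2, "tz": 0, "yaw": -6.2, "claw": 7.5},
  {"tx": 0, "ty": 0, "tz": 0, "yaw": 0, "claw": 7.5},
  {"tx": 0, "ty": 0, "tz": 0, "yaw": 0, "claw": 7.5},
])

```text
time_s: 1.5
position: [0.6274, 0.2543, 0.2492]
tool_rot: [[-0.001, 1.0, -0.002], [1.0, 0.001, -0.0], [-0.0, -0.002, -1.0]]
ft_force: [-0.2, 0.9, 0.5]
grip_width: 0.0749
gripper_force: 0.0
```

```bash
python3 - <<'E'
from h import *
o=env.observe();print(o['position'],o['q'],o['time_s'],o['grip_width'])
im,d,m=shot('wrist','w1'); print(m['cx'],m['cy'],m['fovy'],np.round(m['T'],3).tolist())
E
```

```text
[0.62743105 0.25434504 0.24922101] [1.20664460e+01 3.53246874e+01 5.10469181e+01 1.53118945e-02
 9.37324371e+01 1.20221873e+01] 1.5 0.07492078282886686
279.86933844490864 201.0721119147877 58.977735383693755 [[1.0, 0.001, -0.001, 0.628], [0.0, -0.945, -0.327, 0.338], [-0.002, 0.327, -0.945, 0.373], [0.0, 0.0, 0.0, 1.0]]
```

View pics/w1.png

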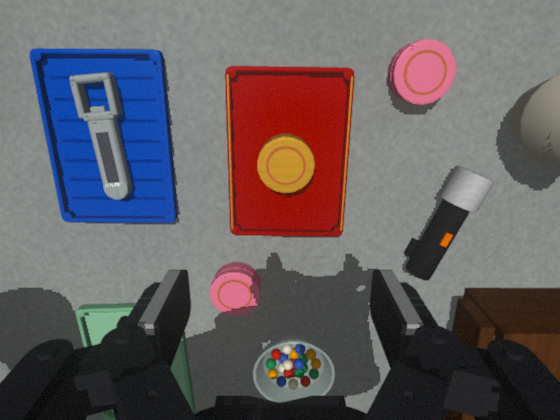

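The wrist picture shows the tin lid at (286,164), the red tray corners at (228,68), (353,68), (344,236) and (231,235), and the blue tray corners at (33,51), (161,51), (175,221) and (65,222). The opener handle runs from (118,192) to (97,115).

```bash
python3 - <<'E'
from h import *
T=load('top0');W=load('w1')
for k,cs in {'red':[(228,68),(353,68),(344,236),(231,235)],'blue':[(33,51),(161,51),(175,221),(65,222)]}.items():
    p=np.array([onz(W,*c,.011)[:2] for c in cs]); print(k,np.round(p,3).tolist(),p.mean(0).round(4)); r=cv2.minAreaRect((p*1000).astype(np.float32));print(r)
print('tin',onz(W,286,164,.029),dep(W,286,164),tri(T,(274*.7,278*.7),W,(286,164)))
for n,c in {'tailend':(118,192),'neck':(103,118),'headend':(91,77)}.items(): print(n,onz(W,*c,.017),dep(W,*c))
E
```

```text
red [[0.58, 0.342], [0.694, 0.342], [0.696, 0.173], [0.575, 0.174]] [0.6362 0.2578]
((636.150146484375, 258.08868408203125), (168.33518981933594, 120.26519012451172), 89.51068878173828)
blue [[0.404, 0.356], [0.52, 0.356], [0.517, 0.19], [0.401, 0.189]] [0.4605 0.273 ]
((460.5303649902344, 272.67584228515625), (168.7970733642578, 115.84327697753906), 89.11661529541016)
tin [0.6330974  0.25603383 0.029     ] [0.63308584 0.2562135  0.02975522] (array([0.6329046 , 0.25456947, 0.02242013]), np.float64(0.0006184606541046208))
tailend [0.46456181 0.22425703 0.017     ] [0.464673   0.22433433 0.01724211]
neck [0.46082964 0.2973186  0.017     ] [0.46067793 0.29728186 0.01667706]
headend [0.45560503 0.33391054 0.017     ] [0.45522252 0.333902   0.01621046]
```

>>> servo_tool([
  {"tx": 0.55, "ty": 0.1, "tz": -4.5, "yaw": 0, "claw": 6.6},
  {"tx": 0, "ty": 0, "tz": -4.5, "yaw": 0, "claw": 6.6},
  {"tx": 0, "ty": 0, "tz": -4.5, "yaw": 0, "claw": 6.6},
  {"tx": 0, "ty": 0, "tz": -4.5, "yaw": 0, "claw": 6.6},
  {"tx": 0, "ty": 0, "tz": -2.5, "yaw": 0, "claw": 6.6},
  {"tx": 0, "ty": 0, "tz": -1.9, "yaw": 0, "claw": 6.6},
  {"tx": 0, "ty": 0, "tz": 0, "yaw": 0, "claw": 6.6},
  {"tx": 0, "ty": 0, "tz": 0, "yaw": 0, "claw": 4.8},
  {"tx": 0, "ty": 0, "tz": 0, "yaw": 0, "claw": 4.8},
  {"tx": 0, "ty": 0, "tz": 0, "yaw": 0, "claw": 4.8},
  {"tx": 0, "ty": 0, "tz": 0, "yaw": 0, "claw": 4.8},
], newtons=40)

```text
time_s: 2.65
position: [0.6329, 0.2563, 0.0277]
tool_rot: [[-0.002, 1.0, 0.002], [1.0, 0.002, 0.001], [0.001, 0.002, -1.0]]
ft_force: [-2.5, 0.9, 4.5]
grip_width: 0.0524
gripper_force: 42.8
```

>>> servo_tool([
  {"tx": 0, "ty": 0, "tz": 2, "yaw": 0, "claw": 4.8},
  {"tx": 0, "ty": 0, "tz": 3, "yaw": 0, "claw": 4.8},
  {"tx": 0, "ty": 0, "tz": 3, "yaw": 0, "claw": 4.8},
  {"tx": -3.3, "ty": -2, "tz": 0, "yaw": 0, "claw": 4.8},
  {"tx": -4, "ty": -2.5, "tz": 0, "yaw": 0, "claw": 4.8},
  {"tx": -4, "ty": -2.5, "tz": 0, "yaw": 0, "claw": 4.8},
  {"tx": -4, "ty": -2.5, "tz": 0, "yaw": 0, "claw": 4.8},
  {"tx": -4, "ty": -2.4, "tz": 0, "yaw": 0, "claw": 4.8},
  {"tx": 0, "ty": 0, "tz": 0, "yaw": 0, "claw": 4.8},
  {"tx": 0, "ty": 0, "tz": 0, "yaw": 0, "claw": 4.8},
])

```text
time_s: 3.65
position: [0.4395, 0.1366, 0.1069]
tool_rot: [[-0.001, 1.0, 0.001], [1.0, 0.001, 0.0], [0.0, 0.001, -1.0]]
ft_force: [0.4, -0.4, -2.3]
grip_width: 0.0525
gripper_force: 42.9
```

>>> servo_tool([
  {"tx": 0, "ty": 0, "tz": -4, "yaw": 0, "claw": 4.8},
  {"tx": 0, "ty": 0, "tz": -2.5, "yaw": 0, "claw": 4.8},
  {"tx": 0, "ty": 0, "tz": -1, "yaw": 0, "claw": 4.8},
  {"tx": 0, "ty": 0, "tz": -0.5, "yaw": 0, "claw": 4.8},
  {"tx": 0, "ty": 0, "tz": -0.1, "yaw": 0, "claw": 4.8},
  {"tx": 0, "ty": 0, "tz": 0, "yaw": 0, "claw": 4.8},
  {"tx": 0, "ty": 0, "tz": 0, "yaw": 0, "claw": 7},
  {"tx": 0, "ty": 0, "tz": 0, "yaw": 0, "claw": 7},
  {"tx": 0, "ty": 0, "tz": 0, "yaw": 0, "claw": 7},
])

```text
time_s: 4.55
position: [0.4399, 0.137, 0.0258]
tool_rot: [[-0.001, 1.0, 0.001], [1.0, 0.001, 0.0], [0.0, 0.001, -1.0]]
ft_force: [0.2, 0.5, 0.1]
grip_width: 0.0699
gripper_force: 0.0
```

>>> servo_tool([
  {"tx": 0, "ty": 0, "tz": 4, "yaw": 0, "claw": 7},
  {"tx": 0, "ty": 0, "tz": 4.5, "yaw": 0, "claw": 6},
  {"tx": 0.5, "ty": -3, "tz": 3.5, "yaw": 0, "claw": 6},
  {"tx": 0.5, "ty": -3, "tz": 3.5, "yaw": 0, "claw": 6},
  {"tx": 0.5, "ty": -3, "tz": 3.5, "yaw": 0, "claw": 6},
  {"tx": 0, "ty": -4.7, "tz": 0, "yaw": 0, "claw": 6},
  {"tx": 0, "ty": 0, "tz": 0, "yaw": 0, "claw": 6},
  {"tx": 0, "ty": 0, "tz": 0, "yaw": 0, "claw": 6},
])

```text
time_s: 5.35
position: [0.4544, -0.0007, 0.2154]
tool_rot: [[0.001, 1.0, 0.0], [1.0, -0.001, 0.0], [0.0, 0.0, -1.0]]
ft_force: [0.3, 0.6, 0.3]
grip_width: 0.0602
gripper_force: 0.0
```

```bash
python3 - <<'E'
from h import *
o=env.observe();print(o['position'],o['time_s'])
shot('wrist','w2')
E
```

```text
[ 0.45437896 -0.0006646   0.2154219 ] 5.35
```

View pics/w2.png

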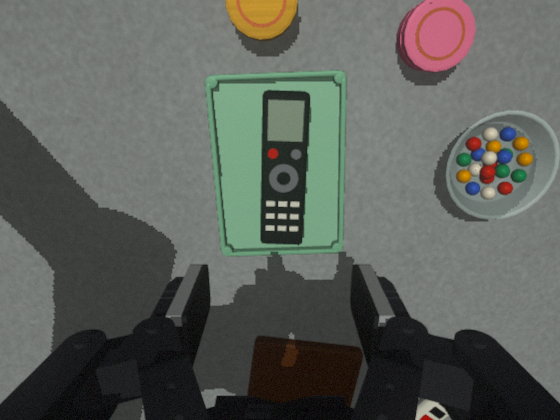

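The remote's corners are at (264,92), (309,94), (303,243) and (261,241). The green tray's corners are at (207,77), (346,72), (341,250) and (223,254).

```bash
python3 - <<'E'
from h import *
W=load('w2');T=load('top0')
for k,z,cs in [('green',.011,[(207,77),(346,72),(341,250),(223,254)]),('remote',.021,[(264,92),(309,94),(303,243),(261,241)])]:
    p=np.array([onz(W,*c,z)[:2] for c in cs]); r=cv2.minAreaRect((p*1000).astype(np.float32));print(k,np.round(p,3).tolist(),p.mean(0).round(4),np.round(r[1],1),round(r[2],1))
print(dep(W,284,178),dep(W,235,150), tri(T,(420*.7,377*.7),W,(284,178)))
E
```

```text
green [[0.394, 0.079], [0.51, 0.083], [0.514, -0.081], [0.399, -0.085]] [ 0.4542 -0.001 ] [116.2 165.3] 1.7
remote [[0.442, 0.068], [0.479, 0.066], [0.476, -0.069], [0.437, -0.067]] [ 0.4584 -0.0005] [135.4  39.6] 87.9
[ 0.45834318 -0.00527357  0.02176098] [0.41370851 0.0160042  0.00268956] (array([ 0.45808527, -0.00801332,  0.01202952]), np.float64(0.0007425738643154688))
```

>>> servo_tool([
  {"tx": 0.4, "ty": 0, "tz": -4.5, "yaw": -2, "claw": 6},
  {"tx": 0, "ty": 0, "tz": -4.5, "yaw": 0, "claw": 6},
  {"tx": 0, "ty": 0, "tz": -4.5, "yaw": 0, "claw": 6},
  {"tx": 0, "ty": 0, "tz": -3.3, "yaw": 0, "claw": 6},
  {"tx": 0, "ty": 0, "tz": -2, "yaw": 0, "claw": 6},
  {"tx": 0, "ty": 0, "tz": 0, "yaw": 0, "claw": 6},
  {"tx": 0, "ty": 0, "tz": 0, "yaw": 0, "claw": 3.4},
  {"tx": 0, "ty": 0, "tz": 0, "yaw": 0, "claw": 3.4},
  {"tx": 0, "ty": 0, "tz": 0, "yaw": 0, "claw": 3.4},
  {"tx": 0, "ty": 0, "tz": 0, "yaw": 0, "claw": 3.4},
])

```text
time_s: 6.4
position: [0.4591, 0.0001, 0.0284]
tool_rot: [[0.033, 0.999, 0.002], [0.999, -0.033, -0.0], [-0.0, 0.002, -1.0]]
ft_force: [-0.2, 2.9, 7.2]
grip_width: 0.0389
gripper_force: 41.3
```

>>> servo_tool([
  {"tx": 0, "ty": 0, "tz": 2, "yaw": 0, "claw": 3.4},
  {"tx": 0, "ty": 0, "tz": 3.5, "yaw": 0, "claw": 3.4},
  {"tx": 0, "ty": 0, "tz": 3.5, "yaw": 1.3, "claw": 3.4},
  {"tx": 2.1, "ty": 3.3, "tz": 0, "yaw": 0, "claw": 3.4},
  {"tx": 2.6, "ty": 3.75, "tz": 0, "yaw": 0, "claw": 3.4},
  {"tx": 2.6, "ty": 3.75, "tz": 0, "yaw": 0, "claw": 3.4},
  {"tx": 2.6, "ty": 3.75, "tz": 0, "yaw": 0, "claw": 3.4},
  {"tx": 2.6, "ty": 3.75, "tz": 0, "yaw": 0, "claw": 3.4},
  {"tx": 2.6, "ty": 3.75, "tz": 0, "yaw": 0, "claw": 3.4},
  {"tx": 2.6, "ty": 3.75, "tz": 0, "yaw": 0, "claw": 3.4},
  {"tx": 0, "ty": 0, "tz": 0, "yaw": 0, "claw": 3.4},
  {"tx": 0, "ty": 0, "tz": 0, "yaw": 0, "claw": 3.4},
  {"tx": 0, "ty": 0, "tz": 0, "yaw": 0, "claw": 3.4},
])

```text
time_s: 7.7
position: [0.6351, 0.2571, 0.1174]
tool_rot: [[0.011, 1.0, -0.001], [1.0, -0.011, -0.0], [-0.0, -0.001, -1.0]]
ft_force: [0.1, 0.3, -2.2]
grip_width: 0.0388
gripper_force: 41.1
```

>>> servo_tool([
  {"tx": 0, "ty": 0, "tz": -4, "yaw": 0, "claw": 3.4},
  {"tx": 0, "ty": 0, "tz": -3, "yaw": 0, "claw": 3.4},
  {"tx": 0, "ty": 0, "tz": -1.2, "yaw": 0, "claw": 3.4},
  {"tx": 0, "ty": 0, "tz": -0.6, "yaw": 0, "claw": 3.4},
  {"tx": 0, "ty": 0, "tz": -0.1, "yaw": 0, "claw": 3.4},
  {"tx": 0, "ty": 0, "tz": 0, "yaw": 0, "claw": 3.4},
  {"tx": 0, "ty": 0, "tz": 0, "yaw": 0, "claw": 5.8},
  {"tx": 0, "ty": 0, "tz": 0, "yaw": 0, "claw": 5.8},
  {"tx": 0, "ty": 0, "tz": 0, "yaw": 0, "claw": 5.8},
  {"tx": 0, "ty": 0, "tz": 4, "yaw": 0, "claw": 5.8},
  {"tx": -2.5, "ty": 0, "tz": 4, "yaw": 0, "claw": 5.8},
  {"tx": -3, "ty": 0, "tz": 3, "yaw": 0, "claw": 5},
  {"tx": -3, "ty": 0, "tz": 3, "yaw": 1, "claw": 5},
  {"tx": -3, "ty": 0, "tz": 3, "yaw": 4, "claw": 5},
  {"tx": -3, "ty": 0.3, "tz": 0, "yaw": 0, "claw": 5},
  {"tx": -3, "ty": 0, "tz": 0, "yaw": 0, "claw": 5},
  {"tx": 0, "ty": 0, "tz": 0, "yaw": 0, "claw": 5},
  {"tx": 0, "ty": 0, "tz": 0, "yaw": 0, "claw": 5},
])

```text
time_s: 9.5
position: [0.4608, 0.2611, 0.199]
tool_rot: [[-0.077, 0.997, 0.001], [0.997, 0.077, 0.0], [0.0, 0.001, -1.0]]
ft_force: [0.9, 0.4, -0.1]
grip_width: 0.0504
gripper_force: 0.0
```

```bash
python3 - <<'E'
from h import *
o=env.observe();print(o['position'],o['time_s'])
shot('wrist','w3')
E
```

```text
[0.46081912 0.26109851 0.19896549] 9.5
```

View pics/w3.png

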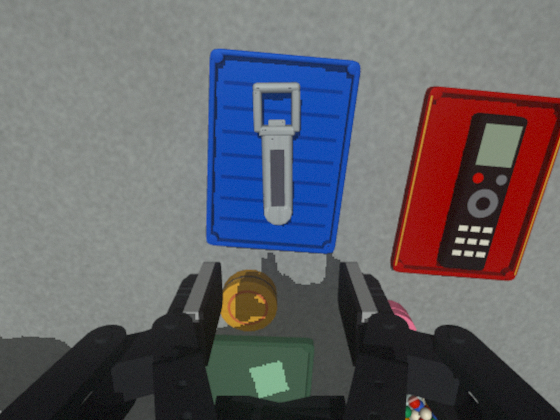

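The remote now lies in the red tray. The opener's tail tip is at (277,224) and its head end at (277,83). The blue corners are at (212,50), (359,63), (334,252) and (207,246), and the red corners at (431,88), (560,101), (513,279) and (393,270).

```bash
python3 - <<'E'
from h import *
W=load('w3')
for k,z,cs in [('blue',.011,[(212,50),(359,63),(334,252),(207,246)]),('red',.011,[(431,88),(564,101),(513,279),(393,270)]),('remote',.021,[(474,114),(525,120),(486,270),(439,264)])]:
    p=np.array([onz(W,*c,z)[:2] for c in cs]); r=cv2.minAreaRect((p*1000).astype(np.float32));print(k,np.round(p,3).tolist(),p.mean(0).round(4),np.round(r[1],1),round(r[2],1))
t=onz(W,277,224,.016);h=onz(W,277,83,.016);d=h-t;L=np.linalg.norm(d);print(t,h,L,np.degrees(np.arctan2(-d[0],d[1])),'origin',t+d/L*.062,h-d/L*.06, dep(W,277,180))
E
```

```text
blue [[0.401, 0.357], [0.516, 0.356], [0.517, 0.191], [0.399, 0.188]] [0.4585 0.2729] [168.9 118. ] 89.7
red [[0.577, 0.342], [0.687, 0.34], [0.692, 0.175], [0.575, 0.176]] [0.6327 0.2584] [165.8 116.3] 89.5
remote [[0.611, 0.325], [0.653, 0.324], [0.657, 0.188], [0.612, 0.191]] [0.6333 0.2569] [ 44.4 137.5] 0.5
[0.46212314 0.21691945 0.016     ] [0.45326261 0.33645162 0.016     ] 0.1198601227129132 4.239394543078956 origin [0.45753986 0.27874981 0.016     ] [0.45769805 0.27661579 0.016     ] [0.45909305 0.25790078 0.01733691]
```

>>> servo_tool([
  {"tx": -0.3, "ty": 1.7, "tz": -4.4, "yaw": 0, "claw": 5},
  {"tx": 0, "ty": 0, "tz": -4.5, "yaw": 0, "claw": 5},
  {"tx": 0, "ty": 0, "tz": -4.2, "yaw": 0, "claw": 5},
  {"tx": 0, "ty": 0, "tz": -2.7, "yaw": 0, "claw": 5},
  {"tx": 0, "ty": 0, "tz": -1.5, "yaw": 0, "claw": 5},
  {"tx": 0, "ty": 0, "tz": 0, "yaw": 0, "claw": 5},
  {"tx": 0, "ty": 0, "tz": 0, "yaw": 0, "claw": 2},
  {"tx": 0, "ty": 0, "tz": 0, "yaw": 0, "claw": 2},
  {"tx": 0, "ty": 0, "tz": 0, "yaw": 0, "claw": 2},
  {"tx": 0, "ty": 0, "tz": 0, "yaw": 0, "claw": 2},
  {"tx": 0, "ty": 0, "tz": 0, "yaw": 0, "claw": 2},
])

```text
time_s: 10.65
position: [0.4584, 0.2781, 0.0263]
tool_rot: [[-0.076, 0.997, 0.002], [0.997, 0.076, 0.001], [0.001, 0.002, -1.0]]
ft_force: [1.2, -0.4, 5.9]
grip_width: 0.0247
gripper_force: 40.2
```

>>> servo_tool([
  {"tx": 0, "ty": 0, "tz": 2, "yaw": 0, "claw": 2},
  {"tx": 0, "ty": 0, "tz": 3.5, "yaw": 0, "claw": 2},
  {"tx": 0, "ty": 0, "tz": 3.5, "yaw": -2.6, "claw": 2},
  {"tx": -0.4, "ty": -3.6, "tz": 0, "yaw": 0, "claw": 2},
  {"tx": 0, "ty": -4.1, "tz": 0, "yaw": 0, "claw": 2},
  {"tx": 0, "ty": -4.1, "tz": 0, "yaw": 0, "claw": 2},
  {"tx": 0, "ty": -4.1, "tz": 0, "yaw": 0, "claw": 2},
  {"tx": 0, "ty": -4, "tz": 0, "yaw": 0, "claw": 2},
  {"tx": 0, "ty": -4, "tz": 0, "yaw": 0, "claw": 2},
  {"tx": 0, "ty": -4, "tz": 0, "yaw": 0, "claw": 2},
  {"tx": 0, "ty": 0, "tz": 0, "yaw": 0, "claw": 2},
  {"tx": 0, "ty": 0, "tz": 0, "yaw": 0, "claw": 2},
  {"tx": 0, "ty": 0, "tz": 0, "yaw": 0, "claw": 2},
])

```text
time_s: 11.95
position: [0.4533, -0.0002, 0.1153]
tool_rot: [[-0.032, 0.999, -0.0], [0.999, 0.032, 0.0], [0.0, -0.0, -1.0]]
ft_force: [-0.5, -0.3, -1.4]
grip_width: 0.0251
gripper_force: 39.6
```

>>> servo_tool([
  {"tx": 0, "ty": 0, "tz": -4, "yaw": 0, "claw": 2},
  {"tx": 0, "ty": 0, "tz": -3, "yaw": 0, "claw": 2},
  {"tx": 0, "ty": 0, "tz": -1.2, "yaw": 0, "claw": 2},
  {"tx": 0, "ty": 0, "tz": -0.6, "yaw": 0, "claw": 2},
  {"tx": 0, "ty": 0, "tz": -0.1, "yaw": 0, "claw": 2},
  {"tx": 0, "ty": 0, "tz": 0, "yaw": 0, "claw": 2},
  {"tx": 0, "ty": 0, "tz": 0, "yaw": 0, "claw": 4.8},
  {"tx": 0, "ty": 0, "tz": 0, "yaw": 0, "claw": 4.8},
  {"tx": 0, "ty": 0, "tz": 0, "yaw": 0, "claw": 4.8},
  {"tx": 0, "ty": 0, "tz": 4, "yaw": 0, "claw": 4.8},
  {"tx": 0, "ty": 0, "tz": 4, "yaw": -1.7, "claw": 7},
  {"tx": -0.4, "ty": 4.3, "tz": 0, "yaw": 0, "claw": 7},
  {"tx": -0.4, "ty": 4.7, "tz": 0, "yaw": 0, "claw": 7},
  {"tx": -0.5, "ty": 4.7, "tz": 0, "yaw": 0, "claw": 7},
  {"tx": 0, "ty": 0, "tz": 0, "yaw": 0, "claw": 7},
  {"tx": 0, "ty": 0, "tz": 0, "yaw": 0, "claw": 7},
])

```text
time_s: 13.55
position: [0.4404, 0.1366, 0.1064]
tool_rot: [[-0.004, 1.0, 0.0], [1.0, 0.004, -0.0], [-0.0, 0.0, -1.0]]
ft_force: [0.7, -0.9, -0.2]
grip_width: 0.07
gripper_force: 0.0
```

```bash
python3 - <<'E'
from h import *
o=env.observe();print(o['position'],o['time_s'])
im,d,m=shot('top','t1')
cv2.imwrite('pics/t1c.png',cv2.resize(im[150:300,135:345,::-1],(798,570),interpolation=cv2.INTER_CUBIC))
E
```

```text
[0.44040611 0.13662282 0.10641143] 13.55
```

View pics/t1c.png

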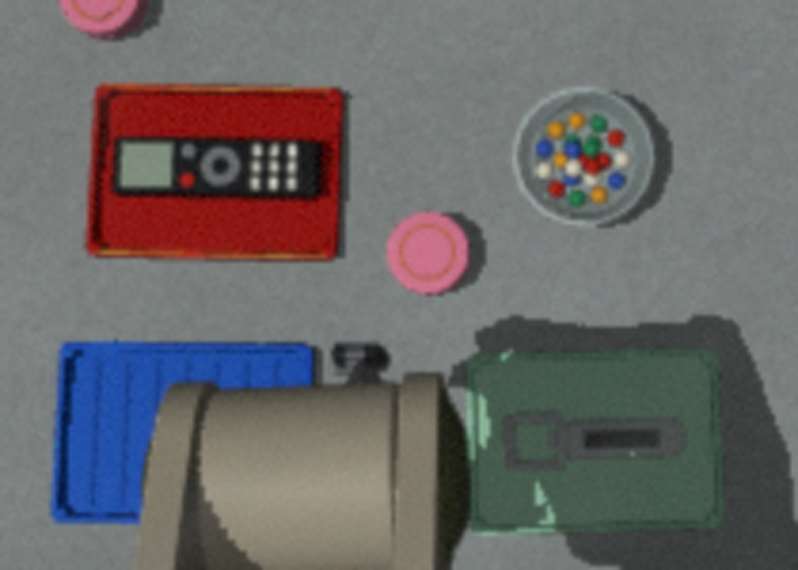

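The remote and opener both sit in the middle of their trays. Next I take the parked tin to the blue tray.

>>> servo_tool([
  {"tx": 0, "ty": 0, "tz": -4, "yaw": 0, "claw": 7},
  {"tx": 0, "ty": 0, "tz": -2.8, "yaw": 0, "claw": 7},
  {"tx": 0, "ty": 0, "tz": -1.2, "yaw": 0, "claw": 7},
  {"tx": 0, "ty": 0, "tz": 0, "yaw": 0, "claw": 7},
  {"tx": 0, "ty": 0, "tz": 0, "yaw": 0, "claw": 4.8},
  {"tx": 0, "ty": 0, "tz": 0, "yaw": 0, "claw": 4.8},
  {"tx": 0, "ty": 0, "tz": 0, "yaw": 0, "claw": 4.8},
  {"tx": 0, "ty": 0, "tz": 0, "yaw": 0, "claw": 4.8},
  {"tx": 0, "ty": 0, "tz": 2, "yaw": 0, "claw": 4.8},
  {"tx": 0, "ty": 0, "tz": 3, "yaw": 0, "claw": 4.8},
  {"tx": 0.4, "ty": 3.4, "tz": 0, "yaw": 0, "claw": 4.8},
  {"tx": 0.5, "ty": 3.4, "tz": 0, "yaw": 0, "claw": 4.8},
  {"tx": 0.5, "ty": 3.4, "tz": 0, "yaw": 0, "claw": 4.8},
  {"tx": 0.5, "ty": 3.4, "tz": 0, "yaw": 0, "claw": 4.8},
  {"tx": 0, "ty": 0, "tz": 0, "yaw": 0, "claw": 4.8},
  {"tx": 0, "ty": 0, "tz": 0, "yaw": 0, "claw": 4.8},
])

```text
time_s: 15.2
position: [0.4591, 0.2723, 0.0761]
tool_rot: [[-0.003, 1.0, -0.001], [1.0, 0.003, -0.0], [-0.0, -0.001, -1.0]]
ft_force: [0.1, -0.2, -2.5]
grip_width: 0.052
gripper_force: 43.3
```

>>> servo_tool([
  {"tx": 0, "ty": 0, "tz": -2.5, "yaw": 0, "claw": 4.8},
  {"tx": 0, "ty": 0, "tz": -1.3, "yaw": 0, "claw": 4.8},
  {"tx": 0, "ty": 0, "tz": -0.7, "yaw": 0, "claw": 4.8},
  {"tx": 0, "ty": 0, "tz": -0.1, "yaw": 0, "claw": 4.8},
  {"tx": 0, "ty": 0, "tz": 0, "yaw": 0, "claw": 4.8},
  {"tx": 0, "ty": 0, "tz": 0, "yaw": 0, "claw": 6.6},
  {"tx": 0, "ty": 0, "tz": 0, "yaw": 0, "claw": 6.6},
  {"tx": 0, "ty": 0, "tz": 0, "yaw": 0, "claw": 6.6},
  {"tx": 0, "ty": 0, "tz": 4, "yaw": 0, "claw": 6.6},
  {"tx": 0, "ty": 0, "tz": 4.5, "yaw": 0, "claw": 6.6},
  {"tx": 0, "ty": 0, "tz": 4.5, "yaw": 0, "claw": 6.6},
  {"tx": 0, "ty": 0, "tz": 4.5, "yaw": 0, "claw": 6.6},
])

```text
time_s: 16.4
position: [0.4593, 0.2718, 0.2075]
tool_rot: [[-0.002, 1.0, 0.0], [1.0, 0.002, 0.0], [0.0, 0.0, -1.0]]
ft_force: [0.7, 0.3, -0.2]
grip_width: 0.0657
gripper_force: 0.0
```

>>> servo_tool([
  {"tx": 1, "ty": -4, "tz": 0, "yaw": -3, "claw": 6},
  {"tx": 1, "ty": -4, "tz": 0, "yaw": -3, "claw": 6},
  {"tx": 1, "ty": -4, "tz": 0, "yaw": -3, "claw": 6},
  {"tx": 1, "ty": -4, "tz": 0, "yaw": -3, "claw": 6},
  {"tx": 1, "ty": -4, "tz": 0, "yaw": -3, "claw": 6},
  {"tx": 1, "ty": -4, "tz": 0, "yaw": -3, "claw": 6},
  {"tx": 1, "ty": -4, "tz": 0, "yaw": -3, "claw": 6},
  {"tx": 1, "ty": -4, "tz": 0, "yaw": -3, "claw": 6},
  {"tx": 1, "ty": -4, "tz": 0, "yaw": -3, "claw": 6},
  {"tx": 1, "ty": -4, "tz": 0, "yaw": -3, "claw": 6},
  {"tx": 1, "ty": -4, "tz": 0, "yaw": -3, "claw": 6},
  {"tx": 1, "ty": -4, "tz": 0, "yaw": -3, "claw": 6},
  {"tx": 1, "ty": -4, "tz": 0, "yaw": 0, "claw": 6},
  {"tx": 1, "ty": -4, "tz": 0, "yaw": 0, "claw": 6},
  {"tx": 0, "ty": 0, "tz": 0, "yaw": 0, "claw": 6},
  {"tx": 0, "ty": 0, "tz": 0, "yaw": 0, "claw": 6},
])

```text
time_s: 18.0
position: [0.5994, -0.2886, 0.2048]
tool_rot: [[0.587, 0.809, -0.0], [0.809, -0.587, 0.001], [0.0, -0.001, -1.0]]
ft_force: [0.4, 0.8, 0.3]
grip_width: 0.0598
gripper_force: 0.0
```

```bash
python3 - <<'E'
from h import *
o=env.observe();print(o['position'],o['time_s'])
shot('wrist','w4')
E
```

```text
[ 0.59941825 -0.2885517   0.20484315] 18.0
```

View pics/w4.png

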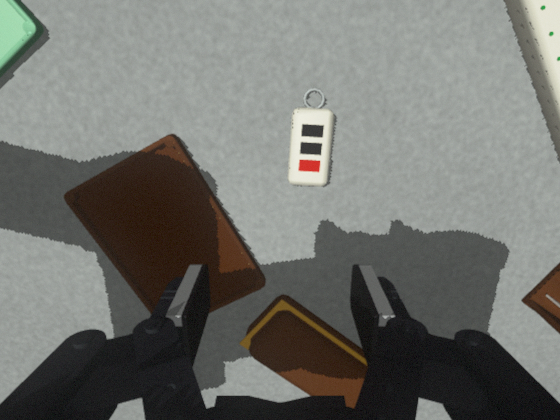

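The fob's body corners are at (293,109), (333,111), (327,186) and (289,184), with its ring at (314,99). The walnut corners in view are at (66,195), (175,134) and (264,283).

```bash
python3 - <<'E'
from h import *
W=load('w4')
p=np.array([onz(W,*c,.014)[:2] for c in [(293,109),(333,111),(327,186),(289,184)]]);d=p[:2].mean(0)-p[2:].mean(0)
print('fob',p.mean(0),'yaw',np.degrees(np.arctan2(-d[0],d[1])),np.linalg.norm(d),dep(W,312,140))
a,b,c=[onz(W,*c,.011)[:2] for c in [(66,195),(175,134),(264,283)]];d=b-c
print('walnut',(a+c)/2,'yaw',np.degrees(np.arctan2(-d[0],d[1])),np.linalg.norm(a-b),np.linalg.norm(d))
print(np.degrees(np.arctan2(*env.observe()['tool_rot'][[1,0],1])))
E
```

```text
fob [ 0.63425047 -0.28613442] yaw -38.252020208256646 0.06455881407466889 [ 0.63958915 -0.28052989  0.01516637]
walnut [ 0.47755149 -0.280764  ] yaw -9.090311598266029 0.11651861290091788 0.16275005801236672
-35.91205624806241
```

>>> servo_tool([
  {"tx": 3.5, "ty": 0.25, "tz": 0, "yaw": -2, "claw": 6},
  {"tx": 0, "ty": 0, "tz": -4.5, "yaw": 0, "claw": 6},
  {"tx": 0, "ty": 0, "tz": -4.5, "yaw": 0, "claw": 6},
  {"tx": 0, "ty": 0, "tz": -4.5, "yaw": 0, "claw": 6},
  {"tx": 0, "ty": 0, "tz": -3, "yaw": 0, "claw": 6},
  {"tx": 0, "ty": 0, "tz": -1.6, "yaw": 0, "claw": 6},
  {"tx": 0, "ty": 0, "tz": 0, "yaw": 0, "claw": 6},
  {"tx": 0, "ty": 0, "tz": 0, "yaw": 0, "claw": 3},
  {"tx": 0, "ty": 0, "tz": 0, "yaw": 0, "claw": 3},
  {"tx": 0, "ty": 0, "tz": 0, "yaw": 0, "claw": 3},
  {"tx": 0, "ty": 0, "tz": 0, "yaw": 0, "claw": 3},
], newtons=30)

```text
time_s: 19.15
position: [0.6354, -0.2856, 0.0265]
tool_rot: [[0.614, 0.789, 0.003], [0.789, -0.614, -0.001], [0.001, 0.003, -1.0]]
ft_force: [-0.9, 2.0, 7.3]
grip_width: 0.0348
gripper_force: 31.1
```

>>> servo_tool([
  {"tx": 0, "ty": 0, "tz": 2, "yaw": 0, "claw": 3},
  {"tx": 0, "ty": 0, "tz": 3, "yaw": 0, "claw": 3},
  {"tx": -2.6, "ty": 0, "tz": 0, "yaw": 5, "claw": 3},
  {"tx": -2.6, "ty": 0.1, "tz": 0, "yaw": 5, "claw": 3},
  {"tx": -2.7, "ty": 0.1, "tz": 0, "yaw": 5, "claw": 3},
  {"tx": -2.7, "ty": 0.1, "tz": 0, "yaw": 5, "claw": 3},
  {"tx": -2.6, "ty": 0.1, "tz": 0, "yaw": 5, "claw": 3},
  {"tx": -2.6, "ty": 0.1, "tz": 0, "yaw": 5, "claw": 3},
  {"tx": 0, "ty": 0, "tz": 0, "yaw": 0, "claw": 3},
  {"tx": 0, "ty": 0, "tz": 0, "yaw": 0, "claw": 3},
])

```text
time_s: 20.15
position: [0.4769, -0.2809, 0.0751]
tool_rot: [[0.139, 0.99, 0.001], [0.99, -0.139, -0.001], [-0.001, 0.001, -1.0]]
ft_force: [0.9, 0.7, -0.0]
grip_width: 0.0351
gripper_force: 30.3
```

>>> servo_tool([
  {"tx": 0, "ty": 0, "tz": -2.5, "yaw": 0, "claw": 3},
  {"tx": 0, "ty": 0, "tz": -1.2, "yaw": 0, "claw": 3},
  {"tx": 0, "ty": 0, "tz": -0.6, "yaw": 0, "claw": 3},
  {"tx": 0, "ty": 0, "tz": -0.2, "yaw": 0, "claw": 3},
  {"tx": 0, "ty": 0, "tz": 0, "yaw": 0, "claw": 3},
  {"tx": 0, "ty": 0, "tz": 0, "yaw": 0, "claw": 5.5},
  {"tx": 0, "ty": 0, "tz": 0, "yaw": 0, "claw": 5.5},
  {"tx": 0, "ty": 0, "tz": 0, "yaw": 0, "claw": 5.5},
  {"tx": 0, "ty": 0, "tz": 4, "yaw": 0, "claw": 5.5},
  {"tx": 0, "ty": 0, "tz": 4.5, "yaw": 0, "claw": 5.5},
  {"tx": 0, "ty": 0, "tz": 4.5, "yaw": 0, "claw": 5.5},
  {"tx": -3, "ty": -3, "tz": 0, "yaw": 0, "claw": 5.5},
  {"tx": -3, "ty": -3, "tz": 0, "yaw": 0, "claw": 5.5},
  {"tx": -3, "ty": -3, "tz": 0, "yaw": 0, "claw": 5.5},
  {"tx": -3, "ty": -3, "tz": 0, "yaw": 0, "claw": 5.5},
  {"tx": 0, "ty": 0, "tz": 0, "yaw": 0, "claw": 5.5},
  {"tx": 0, "ty": 0, "tz": 0, "yaw": 0, "claw": 5.5},
])

```text
time_s: 21.85
position: [0.3561, -0.401, 0.1593]
tool_rot: [[0.14, 0.99, 0.0], [0.99, -0.14, 0.0], [0.0, 0.0, -1.0]]
ft_force: [-0.5, -0.0, -0.0]
grip_width: 0.0552
gripper_force: 0.0
```

```bash
python3 - <<'E'
from h import *
im,d,m=shot('top','t2'); im=im[140:300,130:450]
cv2.imwrite('pics/t2c.png',cv2.resize(im[:,:,::-1],(800,400),interpolation=cv2.INTER_CUBIC))
E
```

```text
(no output)
```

View pics/t2c.png

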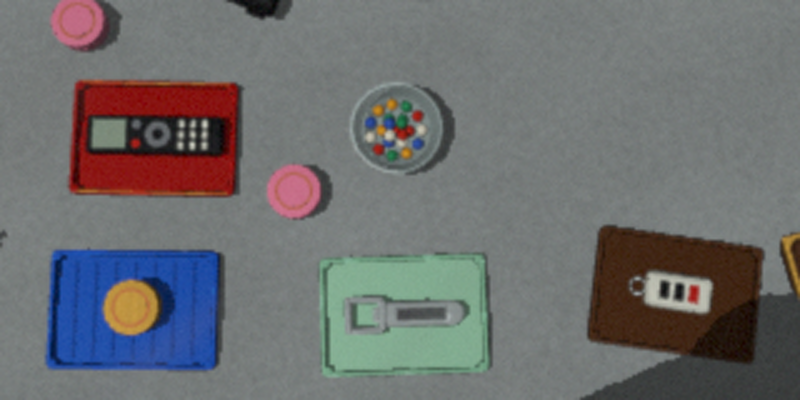

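Every thing sits in its own tray, within about 3 mm of the centre, and the dish has not moved.

```bash
python3 - <<'E'
from h import *
L=load('t2')
for k,c in {'tin':(131,305),'fob':(678,291),'remote':(170,135),'opener':(405,314)}.items(): print(k,dep(L,130+c[0]*.4,140+c[1]*.4).round(3))
print(env.close_job())
E
```

```text
tin [0.461 0.27  0.03 ]
fob [ 0.478 -0.281  0.017]
remote [0.635 0.24  0.019]
opener [ 0.454 -0.003  0.018]
the job is handed in; nothing more can be done
None
```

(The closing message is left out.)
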